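# Wedge up the chopping board

## Robot

A 7-joint arm with a two-finger parallel gripper is mounted at the origin on a cart in front of the work surface, level with it; the furniture and walls round the work are solid. World frame = base frame: x ahead of the robot, y to its left, z up, the work surface at z = 0. Lengths are in mm, angles in rad, forces in N, time in s.
With the tool pointing down it reaches from about 425 to 975 mm from the base axis. Payload 16.7 kg.
Tool frame: the origin (TCP) lies on the front face of the gripper's body, between the roots of the fingers; the fingertips stand 73 mm ahead of it and the grasp point (between the pads) lies 54 mm ahead of it; z points along the fingers, y is the direction in which the jaws open and shut (so a half turn about z gives the same grasp; the last joint's range is limited). The gripper opens to 85 mm and grips with 20 to 120 N. Pads are 22 mm wide; open, the fingers measure 114 mm over their backs; the gripper's body (76 mm by 85 mm) begins 54 mm behind the grasp point. The pads swing forward as they close: fully open they stand 13 mm farther back than shut.
Start: joints at [-1.399, 0.426, 0.074, 1.606, -0.034, 1.111, -0.067], TCP at [213.493, 640.314, 303.902] pointing down, gripper open.
Joint ranges: [-2.85, 2.85], [-0.5, 2.14], [-1.23, 1.37], [0.21, 2.46], [-1.02, 4.16], [0.16, 2.05], [-2.73, 2.73]. Speed limits (rad/s): [1.89, 1.89, 2.39, 2.39, 3.01, 3.01, 3.01].

## Interface

Orientations are given as a unit quaternion [x, y, z, w].
In Python, from rig import telemetry, imaging, order gives the robot as it stands. The module is installed in compiled form; this text tells all that it offers.
- The arm moves only by the tool jog_arm, never from a script. Its argument "increments" is a list of rows, each a list of 5 numbers: the finger opening in m, from 0 to 0.0854, then the shift along the tool's x, y, z in m, then the turn about the tool's z in degrees. In form: [[fingers, tx, ty, tz, roll], ...]. A call has 1 to 5 rows; each row is the pose to reach, as a shift and turn from the pose commanded when the call began, along the tool's axes at that moment; what a row does not reach only later rows make up. A row lasts 1/8 s, in which the tool goes at most 62.5 mm and 10.7 degrees, less where a joint would pass 70% of its speed; a pose out of reach is approached as far as the arm can. A call with a gripper value outside its range is refused whole. The fingers move at their own pace and stop on an object; the grip force is fixed at half the most. Time passes only in rows, so rows that repeat a pose let the fingers close. It gives the time, the measured TCP pose, the force and the opening at its end, in the units of the state.
- telemetry.sense(): the state, without advancing time (a new reading comes with each control period).
- imaging.grab_frame(name): name is "side" or "top"; returns the picture (384x512x3 uint8, blue, green, red); there is no depth.
- imaging.camera_params(name): a dict with "mtx" (3x3 intrinsics, pixels), "dist" ([k1, k2, p1, p2, k3] as OpenCV has them; the pictures are not rectified), "T" (4x4, takes a point from camera to world coordinates). Camera axes: x right, y up, looking along -z (the intrinsics and any distortion apply to the point x, -y, -z); pixel columns grow to the right and rows downward; lengths in mm; the calibration is good to about 2 mm. A picture is of the moment at which its call begins. camera_params takes no time and is no camera call.
- order.hand_in(): hands the job in, once; it reports no verdict.
The state is a dict: "t": time; "qpos": joint angles; "qd": joint speeds; "joint_torque": joint torques, N m; "tool_pos": TCP position; "tcp_rot": TCP orientation; "wrist_force": force on the tool from outside, world axes, zero at the start; "torque": the same for the moment, N m; "width": finger opening in mm.
Only numpy, scipy, OpenCV 4.12 (cv2) and the standard library are available. Lean on these libraries where they do the work, as an engineer would, in place of code of your own. Each camera call takes 0.05 s, during which the arm holds its last target. There are 200 camera calls.

## Task

The chopping board lies so low in its stand that I cannot get my fingers under it. Push the thin end of the yellow plastic wedge under the middle of the board's front edge (the long edge away from the stop bar) until the whole front edge has just lifted off the runners, by about one centimetre, with the back edge still against the stop bar, and finish while still holding the wedge there, flat on the worktop, so that the board rests on it. Do not touch the board itself with the gripper, keep the pot standing on the board, and leave the egg timer and the salt shaker where they are.

Things in the scene. Friction and masses are not known exactly. Their poses are not given: they have to be found in the camera images.
- stand: low dark-steel board stand fixed to the worktop, open front towards the robot: two runners 18 wide x 10 high along its x axis at y = -105 and +105 mm, from x = -75 to +110 mm, worktop free between them; at the back a stop bar 45 mm high, front face at x = +101 mm. Origin on the worktop below the board's middle; +x points from the open front to the stop bar
- board: light wooden chopping board, 200 (x) x 300 (y) x 22 mm, 0.7 to 1.1 kg, loose on the runners, underside 10 mm above the worktop, back edge about 1 mm from the stop bar. Origin at the centre of its underside, axes as the stand's; front edge at x = -100 mm, overhanging the runners by 25 mm. It tips about its back edge
- board_front (a point): middle of the lower front edge of the board, 10 mm above the worktop at the start; its height tells how far the board is lifted
- board_front_left (a point): lower front corner of the board at y = +150 mm
- board_front_right (a point): lower front corner of the board at y = -150 mm
- wedge: yellow plastic wedge, 150 long x 36 wide, 0.13 kg, loose on the worktop in front of the stand, tip to the left. Origin on its underside below the middle of the grip block; x points along it to the thin tip, z up. Grip block x = -20 to +20, 44 mm high; the ramp falls evenly from 33 mm high at x = +20 to a 3 mm thick tip at x = +130 mm (10 mm high 26 mm behind the tip, then 2.7 mm per 10 mm)
- wedge_grip (a point): centre of the wedge's grip block, 22 mm above its underside: grip it here across its 36 mm width (its y axis)
- wedge_tip (a point): middle of the wedge's thin tip, on the underside, 130 mm ahead of the grip block's middle
- pot_centre (a point): centre (35 mm above its foot) of the pink pot with a foil lid, 72 mm across and 71 mm high, 0.16 kg, standing on the rear half of the board
- timer_centre (a point): centre (25 mm up) of the red and cream egg timer, 62 mm across and 50 mm high, standing on the worktop left of the work; leave alone
- salt_centre (a point): centre (45 mm up) of the salt shaker, clear with a grey top, 44 mm across and 90 mm high, standing on the worktop right of the work; leave alone
Things that resemble listed ones, but are neither listed nor needed, are in the scene too. What is meant by the wedge is not black or blue, and is the larger of those in its own colour.

How it is judged (in metres and radians):
At the end, for the whole second after the job is handed in: Front edge middle 4 to 17 mm higher than at first, corners 2.5 mm up or more; wedge tip 20 mm or more inside, within 70 mm of the middle; wedge flat, gripped (2 N), carrying the board (0.8 N); robot off the board; board still, within 10 mm along, 20 mm across, 0.07 rad; pot upright on it (height (world z) of board_front between 0.014 and 0.027 m and height (world z) of each of board_front_left, board_front_right above 0.0125 m and x of wedge_tip in the frame of board above -0.08 m and y of wedge_tip in the frame of board between -0.07 and 0.07 m and contact force between wedge and board above 0.8 N and contact force between the fingers and wedge above 2 N and contact force between each of the arm, the fingers and board below 0.5 N and angle between wedge's own z axis and vertical below 0.1 rad and height (world z) of wedge below 0.006 m and x of board in the frame of stand between -0.01 and 0.01 m and y of board in the frame of stand between -0.02 and 0.02 m and angle between the y axis of board and the y axis of stand, either way round below 0.07 rad and angle between pot_centre's own z axis and vertical below 0.2 rad and z of pot_centre in the frame of board above 0.05 m and linear speed of board below 0.02 m/s); the arm keeps its last pose, push and grip.
It fails at once if the gripper or arm pushes the board itself (over 2 N) (contact force between any of the arm, the fingers and board above 2 N).
It fails at once if the pot on the board is tipped over (angle between pot_centre's own z axis and vertical above 0.5 rad).
It fails at once if the egg timer is moved (over 3 cm) (distance of timer_centre from where it was at the start of the episode above 0.03 m).
It fails at once if the salt shaker is moved (over 3 cm) (distance of salt_centre from where it was at the start of the episode above 0.03 m).
It also fails if it takes over 38 s, if anything falls off the work surface, if the arm or the gripper's body presses on something with over 40 N, if the wrist force passes 120 N, or if a joint passes its speed limit or range.

## Working session

There is one attempt and no reset: what is moved stays moved. The work goes in short steps, Python scripts to look and compute and a tool call to move; the robot and the scene stay as the last step left them, time stands still between calls to the robot, and variables do not carry over. Pictures are saved under pics/ and viewed, about 8 in all and at most 12, crops included, and the job is handed in when it is done.

Besides the shell and the picture viewer there is one more tool, called after "Call:" as name([rows], argument=value, ...), one row to a line, values as JSON. jog_arm: Moves the arm, as the interface text tells. Its arguments: {"type":"object","properties":{"increments":{"type":"array"}},"required":["increments"]}

```bash
mkdir -p pics; cat > h.py <<'E'
import numpy as np, cv2
from rig import telemetry, imaging, order
def ray(name,px):
    c=imaging.camera_params(name); K=np.array(c['mtx'],float); d=np.array(c['dist'],float); T=np.array(c['T'],float)
    u=cv2.undistortPoints(np.array([[px]],float),K,d)[0,0]
    v=T[:3,:3]@np.array([u[0],-u[1],-1.]); return T[:3,3],v
def at(name,px,z):
    o,v=ray(name,px); return (o+v*(z-o[2])/v[2]).round(1)
def proj(name,P):
    c=imaging.camera_params(name); K=np.array(c['mtx'],float); d=np.array(c['dist'],float); T=np.array(c['T'],float)
    p=(np.array(P,float)-T[:3,3])@T[:3,:3]; p=p*[1,-1,-1]
    return cv2.projectPoints(p.reshape(-1,1,3),np.zeros(3),np.zeros(3),K,d)[0].reshape(-1,2).round(1)
def save(name,f,crop=None,s=1):
    im=imaging.grab_frame(name)
    if crop: x0,y0,x1,y1=crop; im=im[y0:y1,x0:x1]
    cv2.imwrite('pics/'+f,cv2.resize(im,None,fx=s,fy=s,interpolation=cv2.INTER_CUBIC))
E
python3 - <<'E'
from h import *
save('top','top0.png',s=1.5); save('side','side0.png',s=1.5)
print(telemetry.sense())
for n in('top','side'): print(np.array(imaging.camera_params(n)['T']).round(2))
E
```

```text
{'t': 0.1, 'qpos': array([-1.39853524,  0.42668103,  0.07381595,  1.60653915, -0.03410456,
        1.11080245, -0.06709576]), 'qd': array([ 2.41395689e-04, -1.09380724e-03, -2.00485706e-03, -1.05578165e-03,
       -1.17858484e-03, -1.97710193e-05,  8.94064785e-04]), 'joint_torque': array([ 9.29795176e-03, -9.51540041e+01,  3.77210140e+00, -4.64403641e+01,
        1.96645246e-02,  6.50175847e-03,  4.74519129e-05]), 'tool_pos': array([213.36731451, 640.09019675, 303.27344422]), 'tcp_rot': array([ 1.60185224e-01,  9.87086800e-01, -5.82700821e-04, -6.22266132e-05]), 'wrist_force': array([-0.58173696, -1.04259579, -0.69010555]), 'torque': array([-0.03938025,  0.00487195,  0.01013597]), 'width': 85.69295077102008}
[[ 1.00000e-02  9.90000e-01 -1.60000e-01  3.30270e+02]
 [-1.00000e+00  1.00000e-02 -2.00000e-02 -9.61500e+01]
 [-2.00000e-02  1.60000e-01  9.90000e-01  1.28703e+03]
 [ 0.00000e+00  0.00000e+00  0.00000e+00  1.00000e+00]]
[[ 8.2000e-01  3.6000e-01 -4.5000e-01  1.7230e+01]
 [-5.8000e-01  5.3000e-01 -6.2000e-01 -8.0543e+02]
 [ 2.0000e-02  7.6000e-01  6.4000e-01  8.2722e+02]
 [ 0.0000e+00  0.0000e+00  0.0000e+00  1.0000e+00]]
```

View pics/top0.png

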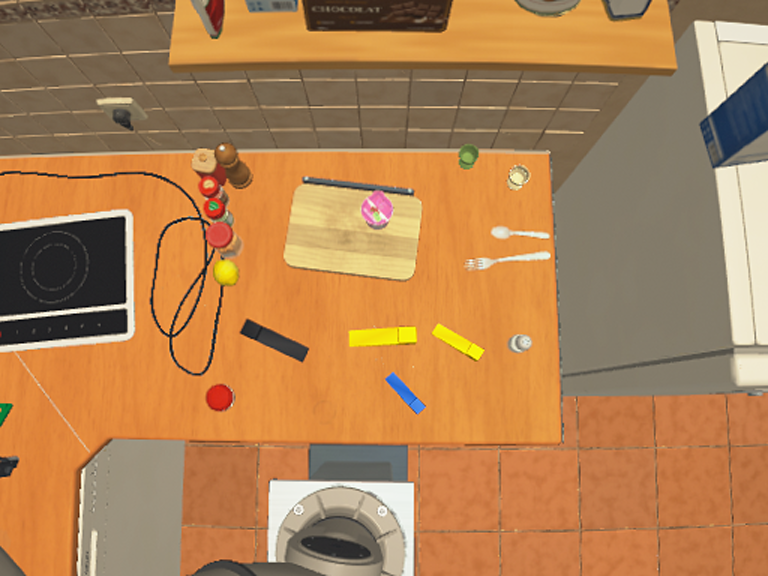

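View pics/side0.png

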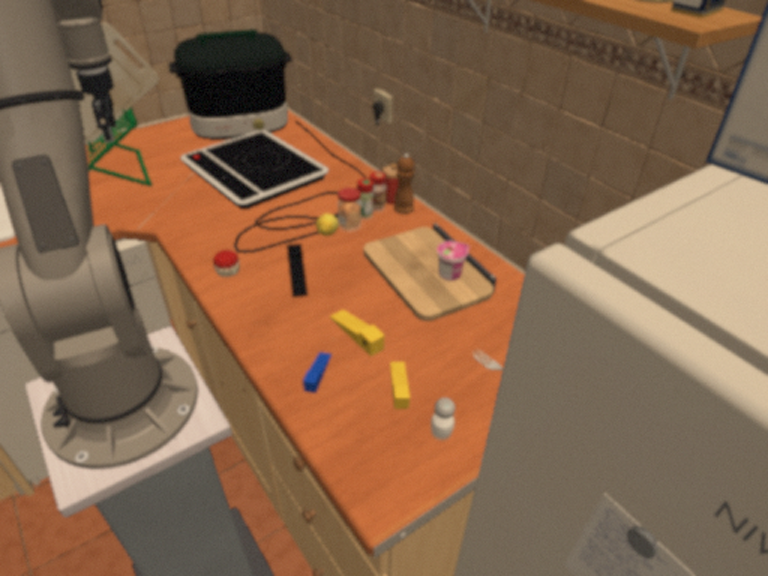

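Top view (1.5x pixels). Candidates for the wedge: yellow (382,337), smaller yellow (458,342), black (274,340), blue (405,393). By the description I choose (382,337), which has its tip to the left. The board is at about (352,232) and the pot at (377,210). I take the timer to be (220,397) and the salt (520,343). One close crop to check the choice.

```bash
python3 - <<'E'
from h import *
save('top','crop1.png',(170,110,340,250),4.7)
save('side','crop_s.png',(210,190,290,280),6)
E
```

```text
(no output)
```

View pics/crop1.png

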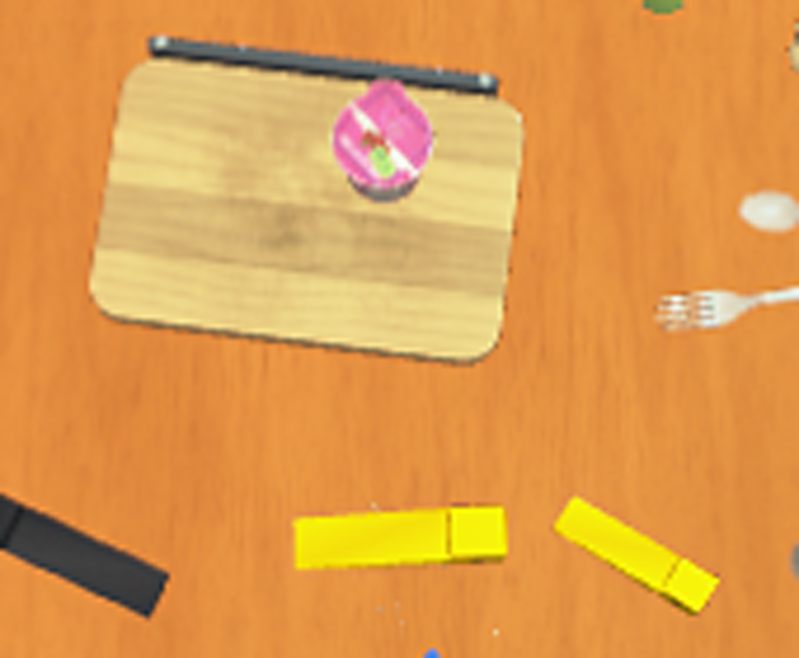

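```bash
python3 - <<'E'
from h import *
f=lambda x,y:((x+.5)/4.7+170-.5,(y+.5)/4.7+110-.5)
A=lambda x,y,z:at('top',f(x,y),z)
b=[A(*p,44) for p in((450,508),(505,507),(507,556),(450,560))]; print('block',b,np.mean(b,0))
t=[A(*p,3) for p in((294,519),(297,570))]; print('tip',t,np.mean(t,0))
d=(np.mean(t,0)-np.mean(b,0))[:2]; print('len',np.hypot(*d),'yaw',np.degrees(np.arctan2(d[1],d[0])))
fr=[A(*p,32) for p in((120,316),(465,359))]; L=[A(*p,32) for p in((128,85),(92,290))]; R=[A(*p,32) for p in((521,120),(500,335))]
bk=[A(*p,32) for p in((150,62),(500,102))]
print('front',fr,'L',L,'R',R,'bk',bk)
st=[A(*p,45) for p in((150,53),(497,95))]; print('stop',st)
def line(a,b): return np.cross([*a[:2],1],[*b[:2],1])
X=lambda p,q:(lambda c:c[:2]/c[2])(np.cross(line(*p),line(*q)))
fl,fR,bl,br=X(fr,L),X(fr,R),X(bk,L),X(bk,R)
print('corners',fl,fR,bl,br,np.linalg.norm(fl-fR),np.linalg.norm(bl-br),np.linalg.norm(fl-bl),np.linalg.norm(fR-br))
for a,c in((fr[0],fr[1]),(bk[0],bk[1]),(L[1],L[0]),(R[1],R[0])): print(np.degrees(np.arctan2(c[1]-a[1],c[0]-a[0])))
print('center',np.mean([fl,fR,bl,br],0),'front mid',(fl+fR)/2)
print('salt',at('top',(520/1.5,340/1.5),90),'timer',at('top',(220/1.5,397/1.5),40))
print('side proj block/tip',proj('side',[[*np.mean(b,0)[:2],44],[*np.mean(t,0)[:2],0]])*1.5)
E
```

```text
block [array([ 488.5, -124.2,   44. ]), array([ 489.5, -162.5,   44. ]), array([ 455.3, -163.9,   44. ]), array([ 452.1, -124.4,   44. ])] [ 471.35 -143.75   44.  ]
tip [array([484.8, -12.8,   3. ]), array([448. , -15.6,   3. ])] [466.4 -14.2   3. ]
len 129.64453324378937 yaw 92.18816062776884
front [array([627.2, 113.6,  32. ]), array([ 597.3, -134.7,   32. ])] L [array([802.6, 114.4,  32. ]), array([646.4, 134.7,  32. ])] R [array([ 776.6, -175.4,   32. ]), array([ 615. , -159.7,   32. ])] bk [array([820.6,  98.7,  32. ]), array([ 790.3, -160.1,   32. ])]
stop [array([822.5,  97. ,  45. ]), array([ 790.9, -157.3,   45. ])]
corners [629.99753342 136.8316906 ] [ 594.529021   -157.71117345] [822.14080949 111.86044537] [ 788.37476062 -176.5439588 ] 296.6707166812735 290.37432118182954 193.75913300829137 194.75842619372224
-96.86642980249773
-96.67772178291905
-7.404747832088703
-5.549068416325194
center [708.76053113 -21.39074907] front mid [612.26327721 -10.43974143]
salt [ 456.  -379.9   90. ] timer [330.5 262.4  40. ]
side proj block/tip [[371.7  331.5 ]
 [336.75 312.75]]
```

Crop: the yellow wedge with its grip block at (478,533) and tip at (295,545) is the larger of the two yellow ones. It measures 130 mm from block to tip, as specified, and its tip points left. The board measures about 296 x 194, near 300 x 200, at yaw -6.7°. Now moving.

Call:
jog_arm([
  [0.06,-0.03,-0.02,0,5],
  [0.06,-0.075,-0.05,0,13],
  [0.06,-0.12,-0.08,0,21],
  [0.06,-0.165,-0.11,0,29],
  [0.06,-0.21,-0.14,0,37],
])

```text
t: 0.82
tool_pos: [369.3, 439.5, 303.9]
tcp_rot: [0.467, 0.884, 0.0, -0.0]
wrist_force: [-0.4, 0.6, 0.1]
width: 60.1
```

```bash
cat >> h.py <<'E'
def to(P,yaw):
    "tool increment to TCP P with tool-y axis at world yaw (deg)"
    from scipy.spatial.transform import Rotation as Ro
    s=telemetry.sense(); R=Ro.from_quat(s['tcp_rot']).as_matrix()
    y=np.degrees(np.arctan2(R[1,1],R[0,1]))
    print('t',round(s['t'],2),'tcp',s['tool_pos'].round(1),'yaw',round(y,1),'zt',R[:,2].round(3),'F',s['wrist_force'].round(1),'w',round(s['width'],1),'q',s['qpos'].round(2))
    print('inc',(R.T@(np.array(P)-s['tool_pos'])).round(1),'roll',round((y-yaw+180)%360-180,1))
E
python3 -c "
from h import *
to((471,-144,160),2.2)"
```

```text
t 0.82 tcp [369.3 439.5 303.9] yaw 34.3 zt [-0.  0. -1.] F [-0.4  0.6  0.1] w 60.1 q [-1.21  0.27  0.27  1.85 -0.08  1.04 -0.31]
inc [-539.4 -244.8  143.9] roll 32.1
```

Call:
jog_arm([
  [0.06,-0.052,-0.023,0,6.4],
  [0.06,-0.104,-0.046,0,12.8],
  [0.06,-0.156,-0.069,0,19.2],
  [0.06,-0.208,-0.092,0,25.6],
  [0.06,-0.26,-0.115,0,32.1],
])

```text
t: 1.45
tool_pos: [421.2, 159.9, 304.0]
tcp_rot: [0.693, 0.721, 0.0, -0.0]
wrist_force: [1.0, -0.5, -0.1]
width: 59.7
```

```bash
python3 -c "
from h import *
to((471,-144,160),2.2)"
```

```text
t 1.45 tcp [421.2 159.9 304. ] yaw 2.3 zt [ 0.     0.001 -1.   ] F [ 1.  -0.5 -0.1] w 59.7 q [-0.99  0.04  0.51  2.11 -0.02  1.   -0.43]
inc [-305.7   37.7  143.9] roll 0.1
```

Call:
jog_arm([
  [0.06,-0.055,0.01,0.01,0],
  [0.06,-0.115,0.02,0.04,0],
  [0.06,-0.175,0.03,0.07,0],
  [0.06,-0.235,0.035,0.09,0],
  [0.06,-0.29,0.038,0.11,0],
])

```text
t: 2.08
tool_pos: [471.1, -120.9, 195.9]
tcp_rot: [0.691, 0.722, 0.0, 0.0]
wrist_force: [1.5, 1.4, 0.5]
width: 60.1
```

Call:
jog_arm([
  [0.06,-0.01,0,0.02,0],
  [0.06,-0.0157,0,0.034,0],
  [0.06,-0.0157,0,0.034,0],
])

```text
t: 2.45
tool_pos: [471.2, -134.7, 161.9]
tcp_rot: [0.692, 0.722, -0.001, -0.001]
wrist_force: [-0.1, 0.1, 1.4]
width: 59.8
```

```bash
python3 -c "
from h import *
to((471,-144,78),2.2)
save('side','s2.png',(180,130,320,300),4)
save('top','t2.png',(190,150,350,290),4.7)"
```

```text
t 2.45 tcp [ 471.2 -134.7  161.9] yaw 2.5 zt [-0.002  0.    -1.   ] F [-0.1  0.1  1.4] w 59.8 q [-0.39  0.38  0.65  2.17 -0.35  0.7   0.54]
inc [-9.3 -0.5 83.9] roll 0.3
```

View pics/s2.png

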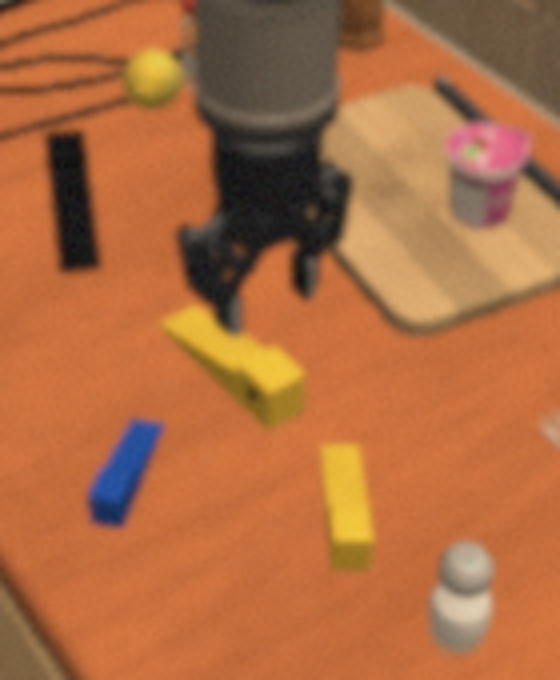

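Side crop: the open fingers at (235,315) and (308,285) are above the wedge, whose block is at (275,380). The salt, at (465,600), is clear. Descending.

Call:
jog_arm([
  [0.06,-0.0093,-0.0005,0.02,0],
  [0.06,-0.0093,-0.0005,0.045,0],
  [0.06,-0.0093,-0.0005,0.065,0],
  [0.06,-0.0093,-0.0005,0.084,0],
  [0.06,-0.0093,-0.0005,0.084,0],
])

```text
t: 3.18
tool_pos: [471.5, -143.4, 78.4]
tcp_rot: [0.691, 0.723, -0.0, -0.0]
wrist_force: [-0.1, -1.0, 0.1]
width: 60.1
```

Call:
jog_arm([
  [0.02,0,0,0,0],
  [0.02,0,0,0,0],
  [0.02,0,0,0,0],
  [0.02,0,0,0,0],
  [0.02,0,0,0,0],
])

```text
t: 3.8
tool_pos: [472.1, -144.1, 79.7]
tcp_rot: [0.692, 0.722, 0.001, 0.001]
wrist_force: [-0.4, 1.9, 9.2]
width: 35.2
```

```bash
python3 -c "
from h import *
to((471,-144,78),2.2)
save('side','s3.png',(180,130,320,300),4)"
```

```text
t 3.8 tcp [ 472.1 -144.1   79.7] yaw 2.5 zt [ 0.002  0.    -1.   ] F [-0.4  1.9  9.2] w 35.2 q [-0.25  0.53  0.51  2.19 -0.51  0.53  0.69]
inc [ 0.1 -1.1  1.7] roll 0.3
```

View pics/s3.png

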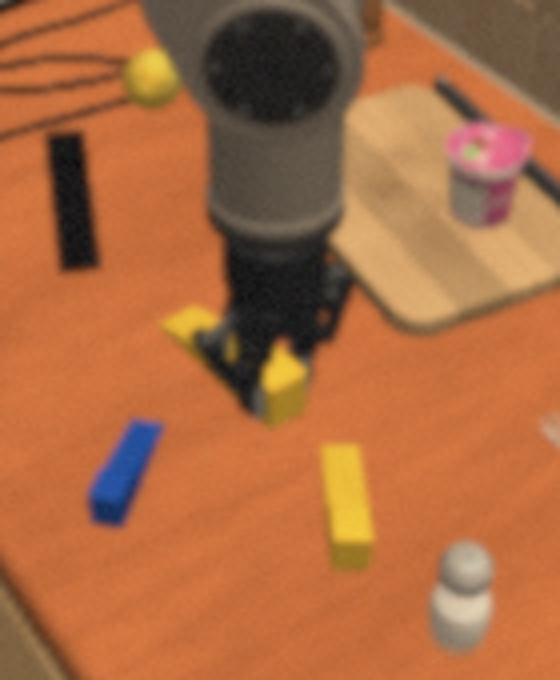

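Gripped at 35 mm opening (block 36 mm). The block at (283,385) sits between the fingers and the wedge lies flat. Now I lift it a little, turn it and bring it in front of the board.

Call:
jog_arm([
  [0.02,0,0,-0.012,0],
  [0.02,0.015,-0.002,-0.015,9],
  [0.02,0.035,-0.005,-0.015,19],
  [0.02,0.055,-0.008,-0.015,29],
  [0.02,0.075,-0.01,-0.015,39],
])

```text
t: 4.47
tool_pos: [458.4, -68.9, 94.6]
tcp_rot: [0.894, 0.447, 0.001, -0.0]
wrist_force: [-0.4, -0.3, -1.9]
width: 35.8
```

```bash
python3 -c "
from h import *
to((450.6,9,93),-96.7)"
```

```text
t 4.47 tcp [458.4 -68.9  94.6] yaw -36.9 zt [ 0.001  0.001 -1.   ] F [-0.4 -0.3 -1.9] w 35.8 q [-0.58  0.53  0.73  2.26 -0.67  0.58  0.02]
inc [ 57.7 -53.    1.6] roll 59.8
```

Call:
jog_arm([
  [0.02,0.01,-0.01,0,10],
  [0.02,0.02,-0.019,0,20],
  [0.02,0.03,-0.028,0,30],
  [0.02,0.04,-0.037,0,40],
  [0.02,0.05,-0.046,0,50],
])

```text
t: 5.1
tool_pos: [451.3, -1.2, 94.5]
tcp_rot: [1.0, 0.028, 0.001, -0.001]
wrist_force: [0.7, 0.0, -1.3]
width: 35.3
```

```bash
python3 -c "
from h import *
to((450.6,9,93),-96.7)"
```

```text
t 5.1 tcp [451.3  -1.2  94.5] yaw -86.8 zt [ 0.001  0.002 -1.   ] F [ 0.7  0.  -1.3] w 35.3 q [-0.89  0.63  0.96  2.29 -0.9   0.67 -0.77]
inc [ -0.1 -10.3   1.5] roll 9.9
```

Call:
jog_arm([
  [0.02,0,-0.006,0,5],
  [0.02,0,-0.0103,0,9.9],
  [0.02,0,-0.0103,0.007,9.9],
  [0.02,0,-0.0103,0.014,9.9],
  [0.02,0,-0.0103,0.0145,9.9],
])

```text
t: 5.72
tool_pos: [450.8, 8.1, 79.1]
tcp_rot: [0.998, -0.056, 0.0, -0.001]
wrist_force: [-4.4, 4.7, 24.0]
width: 35.8
```

```bash
python3 -c "
from h import *
to((542,-1.8,79),-96.7)
save('top','t4.png',(170,110,330,270),4.7)
save('side','s4.png',(210,140,340,260),5)"
```

```text
t 5.72 tcp [450.8   8.1  79.1] yaw -96.4 zt [ 0.     0.002 -1.   ] F [-4.4  4.7 24. ] w 35.8 q [-0.89  0.66  0.94  2.3  -0.96  0.65 -0.91]
inc [91.8 -0.3  0.1] roll 0.3
```

View pics/s4.png

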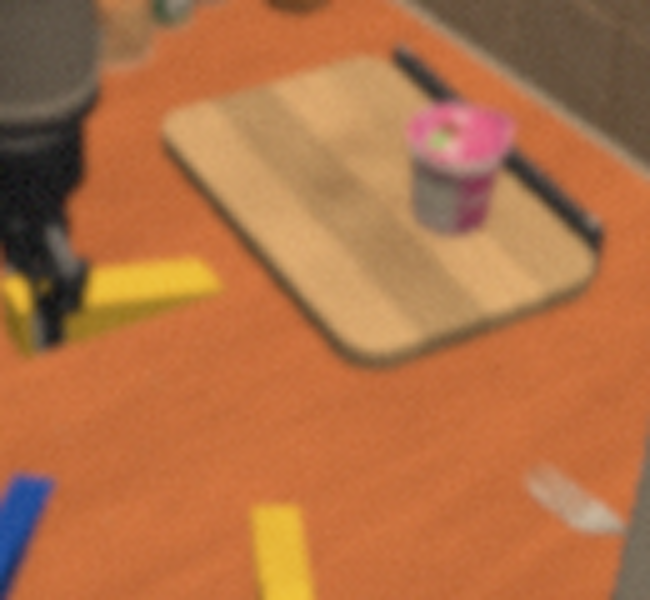

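View pics/t4.png

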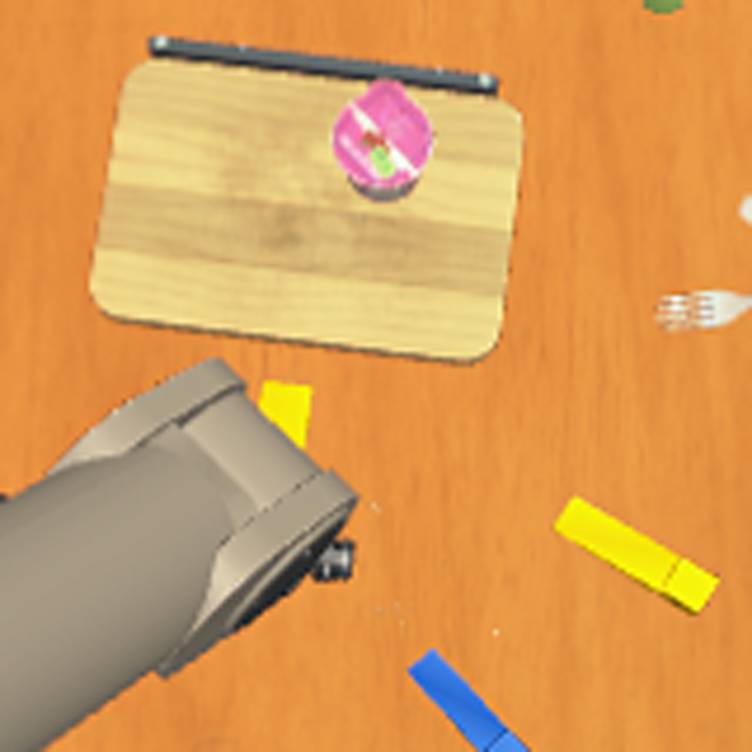

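Top: the wedge tip edge runs from (264,381) to (312,386), in front of the board's front edge at about y = 337. Side: the wedge lies flat with its tip at (215,280), and the pot stands on the board.

```bash
python3 - <<'E'
from h import *
A=lambda x,y,z:at('top',((x+.5)/4.7+169.5,(y+.5)/4.7+109.5),z)
t=np.mean([A(264,381,3),A(312,386,3)],0); print('tip',t)
ax=np.array([.9932,-.1167]); n=np.array([.1167,.9932])
for c in((708.8,-21.4),): d=t[:2]-c; print('tip in board',d@ax,d@n)
d=t[:2]-[450.8,8.1]; print(np.hypot(*d),np.degrees(np.arctan2(d[1],d[0])))
E
```

```text
tip [584.25  -6.55   3.  ]
tip in board -125.43605499999995 0.21403500000000386
134.25172252153786 -6.26478400198445
```

Call:
jog_arm([
  [0.02,0.01,0,-0.001,0],
  [0.02,0.02,0,-0.001,0],
  [0.02,0.025,0,-0.001,0],
])

```text
t: 6.2
tool_pos: [476.1, 4.9, 79.9]
tcp_rot: [0.998, -0.056, 0.0, 0.0]
wrist_force: [0.3, -0.2, -1.0]
width: 35.4
```

```bash
python3 -c "
from h import *
to((542,-1.8,79),-96.7)"
```

```text
t 6.2 tcp [476.1   4.9  79.9] yaw -96.4 zt [ 0. -0. -1.] F [ 0.3 -0.2 -1. ] w 35.4 q [-0.87  0.69  0.94  2.24 -0.95  0.68 -0.92]
inc [66.2 -0.7  0.9] roll 0.3
```

Call:
jog_arm([
  [0.02,0.006,0,0.0005,0.3],
  [0.02,0.012,0,0.0005,0.3],
  [0.02,0.018,0,0.0005,0.3],
  [0.02,0.024,0,0.0005,0.3],
  [0.02,0.03,0,0.0005,0.3],
])

```text
t: 6.82
tool_pos: [505.2, 1.9, 79.4]
tcp_rot: [0.998, -0.059, -0.0, -0.0]
wrist_force: [-5.3, 0.6, -1.3]
width: 35.3
```

Call:
jog_arm([
  [0.02,0.004,0,0,0],
  [0.02,0.008,0,0,0],
  [0.02,0.012,0,0,0],
  [0.02,0.016,0,0,0],
  [0.02,0.02,0,0,0],
])

```text
t: 7.45
tool_pos: [523.8, -0.5, 79.2]
tcp_rot: [0.998, -0.059, -0.001, -0.0]
wrist_force: [-9.7, 0.6, 4.6]
width: 35.6
```

```bash
python3 -c "
from h import *
to((542,-1.8,79),-96.7)
save('side','s5.png',(210,140,340,260),5)"
```

```text
t 7.45 tcp [ 5.238e+02 -5.000e-01  7.920e+01] yaw -96.8 zt [-0.003  0.001 -1.   ] F [-9.7  0.6  4.6] w 35.6 q [-0.82  0.75  0.93  2.14 -0.94  0.74 -0.94]
inc [18.2 -0.8  0.1] roll -0.1
```

View pics/s5.png

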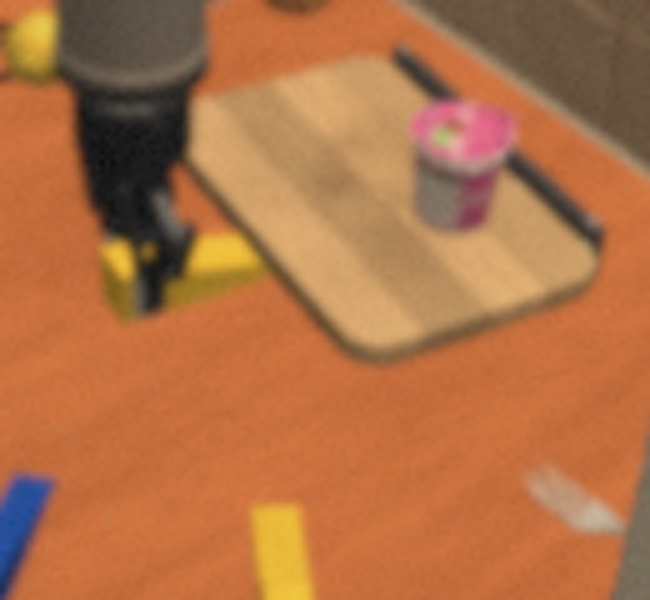

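Side crop: the wedge is under the front edge at (268,262) and the pot is upright. The resistance began at the predicted depth. Another 14 mm should bring the lift to about 10 mm.

Call:
jog_arm([
  [0.02,0.004,0,0,0],
  [0.02,0.008,0,0,0],
  [0.02,0.012,0,0,0],
  [0.02,0.014,0,0,0],
  [0.02,0.014,0,0,0],
])

```text
t: 8.12
tool_pos: [538.0, -2.2, 79.2]
tcp_rot: [0.998, -0.059, -0.001, -0.0]
wrist_force: [-5.4, 1.2, 2.0]
width: 35.4
```

Call:
jog_arm([
  [0.02,0,0,0,0],
  [0.02,0,0,0,0],
  [0.02,0,0,0,0],
  [0.02,0,0,0,0],
])

```text
t: 8.62
tool_pos: [538.0, -2.1, 79.2]
tcp_rot: [0.998, -0.059, -0.001, -0.0]
wrist_force: [-6.8, -0.1, 0.9]
width: 35.1
```

```bash
python3 - <<'E'
from h import *
to((542,-1.8,79),-96.7)
a=imaging.grab_frame('side')[145:225,225:345]; b=imaging.grab_frame('top')[110:200,170:290]
b=cv2.resize(b,(600,450),interpolation=cv2.INTER_CUBIC); cv2.imwrite('pics/s6.png',cv2.resize(a,(780,520),interpolation=cv2.INTER_CUBIC)); cv2.imwrite('pics/t6.png',b)
# predicted side pixels (in s6 scale) of lower front right corner region (y=-110, on straight edge), lifted by 0/5/10 mm, +top edge
c=np.array([708.8,-21.4]);ax=np.array([.9932,-.1167]);n=np.array([.1167,.9932])
for y in(-110,-40,40,110):
  for h in(0,5,10,15):
    p=c-100*ax+y*n; print(y,h,((proj('side',[[*p,10+h],[*p,32+h]])-[225,145])*6.5).round(0).tolist())
E
```

```text
t 8.62 tcp [538.   -2.1  79.2] yaw -96.8 zt [-0.002  0.    -1.   ] F [-6.8 -0.1  0.9] w 35.1 q [-0.8   0.76  0.93  2.11 -0.93  0.76 -0.95]
inc [ 4.  -0.8  0.2] roll -0.1
-110 0 [[326.0, 416.0], [328.0, 384.0]]
-110 5 [[326.0, 409.0], [328.0, 376.0]]
-110 10 [[327.0, 402.0], [329.0, 369.0]]
-110 15 [[328.0, 394.0], [330.0, 361.0]]
-40 0 [[257.0, 336.0], [259.0, 304.0]]
-40 5 [[257.0, 329.0], [259.0, 296.0]]
-40 10 [[258.0, 322.0], [259.0, 289.0]]
-40 15 [[258.0, 314.0], [259.0, 281.0]]
40 0 [[185.0, 252.0], [186.0, 220.0]]
40 5 [[185.0, 244.0], [186.0, 213.0]]
40 10 [[185.0, 237.0], [186.0, 205.0]]
40 15 [[185.0, 230.0], [186.0, 198.0]]
110 0 [[127.0, 183.0], [126.0, 151.0]]
110 5 [[127.0, 176.0], [126.0, 144.0]]
110 10 [[127.0, 169.0], [126.0, 137.0]]
110 15 [[127.0, 162.0], [126.0, 130.0]]
```

View pics/s6.png

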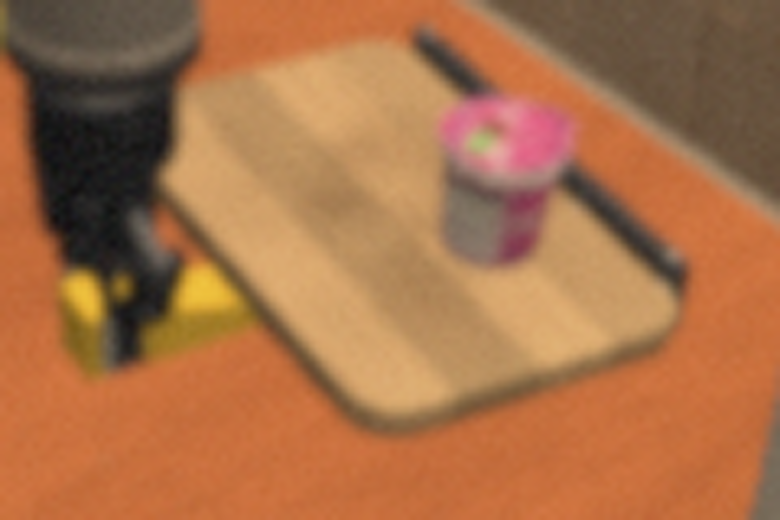

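View pics/t6.png

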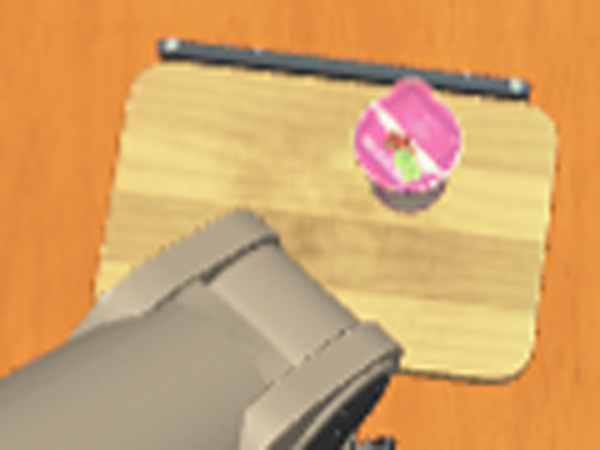

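Side: the board's front edge is raised on the wedge, whose ramp goes under it at (250,315), and the pot is upright. Top: the board is still against the stop bar. Next I measure the lift by comparing the side images before and after.

```bash
python3 - <<'E'
from h import *
to((538,-2.1,79.2),-96.8)
now=cv2.cvtColor(imaging.grab_frame('side'),cv2.COLOR_BGR2GRAY); now=cv2.GaussianBlur(cv2.resize(now[140:260,210:340],None,fx=5,fy=5,interpolation=cv2.INTER_CUBIC),(0,0),3)
old=cv2.GaussianBlur(cv2.imread('pics/s4.png',0),(0,0),3)
c=np.array([708.8,-21.4]);ax=np.array([.9932,-.1167]);n=np.array([.1167,.9932])
for nm,X,Y in(('frontright',-97,-130),('front-80',-97,-85),('front-50',-97,-50),('backright',85,-135),('left80',-97,85)):
    p=c+X*ax+Y*n
    q=(proj('side',[[*p,32],[*p,42]])-[210,140])*5; u,v=q[0].astype(int); r=35
    T=old[max(v-r,0):v+r,max(u-r,0):u+r]; R=now[max(v-r-20,0):v+r+20,max(u-r-20,0):u+r+20]
    _,s,_,m=cv2.minMaxLoc(cv2.matchTemplate(R,T,cv2.TM_CCOEFF_NORMED))
    print(nm,'shift',m[0]-20+max(0,20-u+r),m[1]-20+max(0,20-v+r),'score',round(s,3),'px for 10 mm',(q[1]-q[0]))
E
```

```text
t 8.72 tcp [538.   -2.2  79.2] yaw -96.8 zt [-0.002  0.    -1.   ] F [-6.8  0.3  0.5] w 35.6 q [-0.8   0.76  0.93  2.11 -0.93  0.76 -0.95]
inc [ 0.  -0.1  0. ] roll 0.0
frontright shift 2 -10 score 0.998 px for 10 mm [  0.5 -11.5]
front-80 shift 3 -9 score 0.999 px for 10 mm [  1.  -11.5]
front-50 shift 17 8 score 0.995 px for 10 mm [  0.5 -11.5]
backright shift 1 -1 score 0.993 px for 10 mm [  2.  -11.5]
left80 shift 20 19 score 0.694 px for 10 mm [  0. -11.]
```

```bash
python3 -c "
from h import *
order.hand_in()
to((538,-2.1,79.2),-96.8)"
```

```text
the job is handed in; nothing more can be done
the job is handed in; nothing more can be done
```

I gripped the larger yellow wedge, turned it about 99° and slid it flat under the middle of the board's front edge. The tip is about 62 mm inside. I handed the job in at about 8.7 s while still holding the wedge there.

**Lift:** comparing the side pictures before and after, the board's front-right corner rose about 9–10 mm. The wedge's shape gives about 10 mm at the middle. The back edge shifted by less than 1 mm and is still against the stop bar.

**Pot, grip and push:** the pot is upright on the board. The fingers stand at 35.6 mm on the 36 mm block, with a steady push of about 7 N. The tool height matches the wedge lying flat on the worktop.

**Not confirmed:**
- Image matching failed at the front-left, which the arm hides, and at a point 50 mm right of the middle. The lift there is inferred from the board being rigid.
- I saw no contact between the gripper and the board, but did not measure it separately.
- I kept the arm away from the egg timer and the salt shaker, but did not re-measure where they stand at the end.

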